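# Find the full storage tub by its weight and seal it on the tray

### The arm

A 6-joint arm with a two-finger parallel gripper is mounted at the origin on a cart in front of the work surface, level with it; the furniture and walls round the work are solid. World frame = base frame: x ahead of the robot, y to its left, z up, the work surface at z = 0. Lengths are in m, angles in degrees, forces in N, time in s.
With the tool pointing down it reaches from about 0.4 to 0.825 m from the base axis. Payload 7 kg.
Tool frame: the origin (TCP) lies on the centre line of the jaws, within the pads' length; the fingertips stand r.tip_reach ahead of it and the grasp point (between the pads) is the TCP (r.tip_reach is the distance from the TCP to the fingertips, in m); z points along the fingers, y is the line along which they close (so a half turn about z gives the same grasp; the last joint's range is limited). The gripper opens to 88 mm and grips with 3 to 60 N. Pads are 19 mm wide; open, the fingers measure 130 mm over their backs; the gripper's body (78 mm by 193 mm) begins 47 mm behind the grasp point.
Start: joints at [-52.706, 20.546, 0.682, 0, -70.136, -16.507], TCP at [0.24, -0.631, 0.246] pointing down, gripper open.
Joint ranges: [-176.03, 176.03], [-82.01, 121.73], [-58.28, 71.71], [-173.87, 95.51], [-174.79, -0.11], [-173.66, 173.66]. Speed limits (degrees/s): [136.94, 136.94, 172.46, 180, 180, 180].

### API

Orientations are given as [roll, pitch, yaw] about the fixed x, y, z axes, in that order (R = Rz(yaw) Ry(pitch) Rx(roll)).
In Python, from plant import sensors, cams, r gives the robot as it stands.
- The arm moves only by the tool drive_tool, never from a script. Its argument "rows" is a list of rows, each an object of numbers: "fingers": the gripper's target within -1 to 1 (fully open at 1, half-way at 0, shut at -1); "x", "y", "z": the shift along the tool's x, y, z in m; "spin": the turn about the tool's z in rad. A call has 1 to 10 rows; each row is the pose to reach, as a shift and turn from the pose commanded when the call began, along the tool's axes at that moment; what a row does not reach only later rows make up. A row lasts 1/8 s, in which the tool goes at most 62.5 mm and 10.7 degrees, less where a joint would pass 70% of its speed; a pose out of reach is approached as far as the arm can. A call with a gripper value outside its range is refused whole. The fingers move at their own pace and stop on an object; "newtons" is the grip in N (left out, the last holds). Time passes only in rows, so rows that repeat a pose let the fingers close. It gives the time, the measured TCP pose, the force, the opening and the grip force at its end, in the units of the state.
- sensors.get_state(): the state, without advancing time (a new reading comes with each control period).
- cams.capture(name): name is "scene" or "top" or "wrist"; returns a dict with "pixels" (480x640x3 uint8, red, green, blue), "intrinsics" (3x3 intrinsics, pixels), "eye" and "orientation" of the camera in the world; the wrist camera has in their place "T_tool_cam" (4x4, takes a point from camera to tool coordinates, whose origin is the TCP and whose axes are the flange's). Camera axes: x right, y up, looking along -z (the intrinsics and any distortion apply to the point x, -y, -z); pixel columns grow to the right and rows downward; lengths in m; the calibration is good to about 2 mm. A picture is of the moment at which its call begins: read the wrist's pose just before it. There is no depth.
- r.close_job(): hands the job in; it is judged then, once.
The state is a dict: "time_s": time; "joints": joint angles; "qd": joint speeds; "joint_torque": joint torques, N m; "tcp_pos": TCP position; "eef_rot": TCP orientation; "contact_force": force on the tool from outside, world axes, zero at the start; "moment": the same for the moment, N m; "gripper_width": finger opening in m; "gripper_force": force on a finger pad.
Only numpy, scipy, OpenCV 4.12 (cv2) and the standard library are available. Lean on these libraries where they do the work, as an engineer would, in place of code of your own. Each camera call takes 0.05 s, during which the arm holds its last target. There are 200 camera calls.

### The job

Two of the three look-alike storage tubs are empty and one is full: lift them to feel which is which. Stand the full one upright inside the wooden tray and press both ends of its lid down until the lid is fully seated; leave the empty ones standing where they were, with their lids still unsealed. Keep the tubs upright and do not disturb the mug, shaker, egg cup or timer.

Things in the scene. Friction and masses are not known exactly. Their poses are not given: they have to be found in the camera images.
- tub_a: One of three look-alike aluminium tubs, 120 (own x) x 56 (own y) mm, box top at 88 mm, seated lid top at 95. Origin: centre of underside, z up. Grip across the 56 mm width, 40 to 70 mm up. One tub is full (0.5 to 0.75 kg), two empty (0.15 to 0.27 kg). Grey lid: fixed rib across the middle, two flaps (near = -x end, far = +x end) hinged beside it, outer ends standing up a few mm.
- tub_b: Another of the three look-alike tubs; size, frame, lid and weights as for tub_a.
- tub_c: Another of the three look-alike tubs; size, frame, lid and weights as for tub_a.
- tub_a_near (a joint): Lid flap at tub_a's -x end, rad: 0 = seated, 0.08 to 0.14 at the start (outer end 4 to 7 mm proud). Hinge at own x = -7, z = 90 mm; outer end at x = -59 mm. Stiff seal, no spring: stays where left; 5 to 7 N straight down at x = -48 mm, y = 0 pushes it to a firm stop at 0, its top then 95 mm above the underside.
- tub_a_far (a joint): Lid flap at tub_a's +x end, rad: 0 = seated, 0.08 to 0.14 at the start (outer end 4 to 7 mm proud). Hinge at own x = +7, z = 90 mm; outer end at x = +59 mm. Stiff seal, no spring: stays where left; 5 to 7 N straight down at x = +48 mm, y = 0 pushes it to a firm stop at 0, its top then 95 mm above the underside.
- tub_b_near (a joint): Lid flap at tub_b's -x end, rad: 0 = seated, 0.08 to 0.14 at the start (outer end 4 to 7 mm proud). Hinge at own x = -7, z = 90 mm; outer end at x = -59 mm. Stiff seal, no spring: stays where left; 5 to 7 N straight down at x = -48 mm, y = 0 pushes it to a firm stop at 0, its top then 95 mm above the underside.
- tub_b_far (a joint): Lid flap at tub_b's +x end, rad: 0 = seated, 0.08 to 0.14 at the start (outer end 4 to 7 mm proud). Hinge at own x = +7, z = 90 mm; outer end at x = +59 mm. Stiff seal, no spring: stays where left; 5 to 7 N straight down at x = +48 mm, y = 0 pushes it to a firm stop at 0, its top then 95 mm above the underside.
- tub_c_near (a joint): Lid flap at tub_c's -x end, rad: 0 = seated, 0.08 to 0.14 at the start (outer end 4 to 7 mm proud). Hinge at own x = -7, z = 90 mm; outer end at x = -59 mm. Stiff seal, no spring: stays where left; 5 to 7 N straight down at x = -48 mm, y = 0 pushes it to a firm stop at 0, its top then 95 mm above the underside.
- tub_c_far (a joint): Lid flap at tub_c's +x end, rad: 0 = seated, 0.08 to 0.14 at the start (outer end 4 to 7 mm proud). Hinge at own x = +7, z = 90 mm; outer end at x = +59 mm. Stiff seal, no spring: stays where left; 5 to 7 N straight down at x = +48 mm, y = 0 pushes it to a firm stop at 0, its top then 95 mm above the underside.
- tray: Wooden tray, fixed, 184 (own x) x 130 (own y) mm outside with a small bar handle at each end; inside the rim 168 x 114 mm. Origin at the centre of its underside, floor 6 mm above it, rim 14 mm high.
- mug: White espresso mug with a handle, 58x87x53 mm, a bystander. Origin at the centre of the underside.
- shaker: Salt shaker, 44 mm across, 90 mm tall, a bystander. Origin at the centre of the underside.
- eggcup: Egg cup, 49 mm across, 56 mm tall, a bystander. Origin at the centre of the underside.
- timer: Kitchen timer, 65 mm across, 45 mm tall, a bystander. Origin at the centre of the underside.

How it is judged (in metres and radians):
At the end, for the whole second after the job is handed in: Full tub (told by its weight on the tray) at rest flat on the tray's floor, inside its rim (centres within 60 mm), upright within 0.06 rad, both its lid flaps within 0.02 rad of flush. Empty tubs upright on the worktop within 80 mm of where they began, their lid flaps still raised over 0.03 rad (((horizontal distance between tub_a and tray below 0.06 m and angle between each of tub_a, tub_b, tub_c's own z axis and vertical below 0.06 rad and height (world z) of tub_a between 0.003 and 0.01 m and contact force between tub_a and tray above 3.8 N and linear speed of each of tub_a, tub_b, tub_c below 0.02 m/s and value of joint each of tub_a_near, tub_a_far below 0.02 rad and distance of each of tub_b, tub_c from where it was at the start of the episode below 0.08 m and height (world z) of each of tub_b, tub_c below 0.006 m and value of joint each of tub_b_near, tub_b_far, tub_c_near, tub_c_far above 0.03 rad) or (horizontal distance between tub_b and tray below 0.06 m and angle between each of tub_b, tub_a, tub_c's own z axis and vertical below 0.06 rad and height (world z) of tub_b between 0.003 and 0.01 m and contact force between tub_b and tray above 3.8 N and linear speed of each of tub_b, tub_a, tub_c below 0.02 m/s and value of joint each of tub_b_near, tub_b_far below 0.02 rad and distance of each of tub_a, tub_c from where it was at the start of the episode below 0.08 m and height (world z) of each of tub_a, tub_c below 0.006 m and value of joint each of tub_a_near, tub_a_far, tub_c_near, tub_c_far above 0.03 rad) or (horizontal distance between tub_c and tray below 0.06 m and angle between each of tub_c, tub_a, tub_b's own z axis and vertical below 0.06 rad and height (world z) of tub_c between 0.003 and 0.01 m and contact force between tub_c and tray above 3.8 N and linear speed of each of tub_c, tub_a, tub_b below 0.02 m/s and value of joint each of tub_c_near, tub_c_far below 0.02 rad and distance of each of tub_a, tub_b from where it was at the start of the episode below 0.08 m and height (world z) of each of tub_a, tub_b below 0.006 m and value of joint each of tub_a_near, tub_a_far, tub_b_near, tub_b_far above 0.03 rad))); the robot touches nothing.
It fails at once if a bystander (mug, shaker, egg cup, timer) is shifted by more than 40 mm or tipped over (distance of any of mug, shaker, eggcup, timer from where it was at the start of the episode above 0.04 m or angle between any of mug, shaker, eggcup, timer's own z axis and vertical above 0.5 rad).
It fails at once if a tub is tipped by more than 0.7 rad (angle between any of tub_a, tub_b, tub_c's own z axis and vertical above 0.7 rad).
It also fails if it takes over 72 s, if anything falls off the work surface, if the arm or the gripper's body presses on something with over 40 N, if the wrist force passes 120 N, or if a joint passes its speed limit or range.

## Working session

There is one attempt and no reset: what is moved stays moved. The work goes in short steps, Python scripts to look and compute and a tool call to move; the robot and the scene stay as the last step left them, time stands still between calls to the robot, and variables do not carry over. Pictures are saved under pics/ and viewed, at most 10 in all, crops included, and the job is handed in when it is done.

Besides the shell and the picture viewer there is one more tool, called after "Call:" by a JSON object that holds its "name" and its "arguments". drive_tool: Moves the arm, as the interface text tells. Its arguments: {"type":"object","properties":{"rows":{"type":"array"},"newtons":{"type":"number"}},"required":["rows"]}

```bash
mkdir -p pics
python3 - <<'E'
from plant import sensors,cams,r
import cv2,numpy as np
s=sensors.get_state();print(s,r.tip_reach)
for n in("top","scene"):
    c=cams.capture(n);cv2.imwrite(f"pics/{n}0.png",c["pixels"][:,:,::-1]);print(n,{k:np.round(v,4).tolist() if not isinstance(v,str) else v for k,v in c.items() if k!="pixels"})
E
```

```text
{'time_s': 0.0, 'joints': array([-5.27081876e+01,  2.05917815e+01,  6.34310425e-01, -2.15318881e-02,
       -7.01351352e+01, -1.65062527e+01]), 'qd': array([ 0.01225664,  0.03088803, -0.07142103, -0.12518361,  0.03115956,
       -0.09794353]), 'joint_torque': array([ 3.57929571e-05, -5.82723141e+01,  2.93050486e+01,  6.99697629e+00,
        6.91996000e-03, -1.69544633e-04]), 'tcp_pos': array([ 0.23935677, -0.63065145,  0.24461838]), 'eef_rot': array([ 1.79905459e+02, -6.90690335e-03, -1.59221768e+02]), 'contact_force': array([-0.40654453,  0.30122544,  0.48412316]), 'moment': array([ 0.02358217, -0.02312745,  0.02089053]), 'gripper_force': 0.0, 'gripper_width': 0.08760055436562067} 0.019
top {'intrinsics': [[495.6031, 0.0, 318.9425], [0.0, 495.6031, 236.2638], [0.0, 0.0, 1.0]], 'eye': [0.3916, 0.0359, 1.2015], 'orientation': [12.0167, 0.3174, -87.8542]}
scene {'intrinsics': [[558.9934, 0.0, 323.1232], [0.0, 558.9934, 242.0574], [0.0, 0.0, 1.0]], 'eye': [-0.1737, 0.7186, 0.7827], 'orientation': [56.7163, 1.1711, -131.8267]}
```

View pics/top0.png

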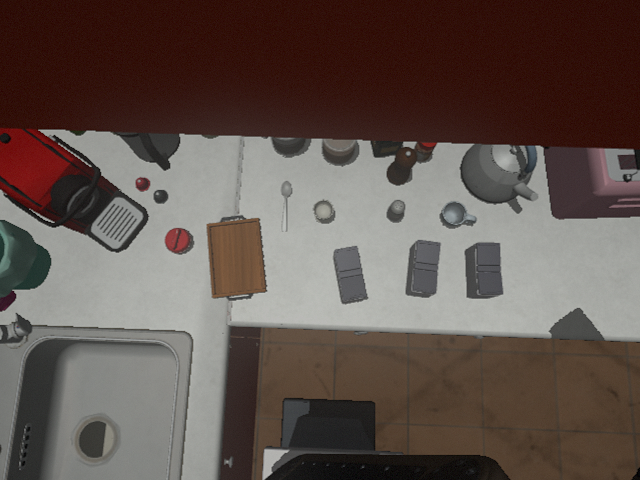

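View pics/scene0.png

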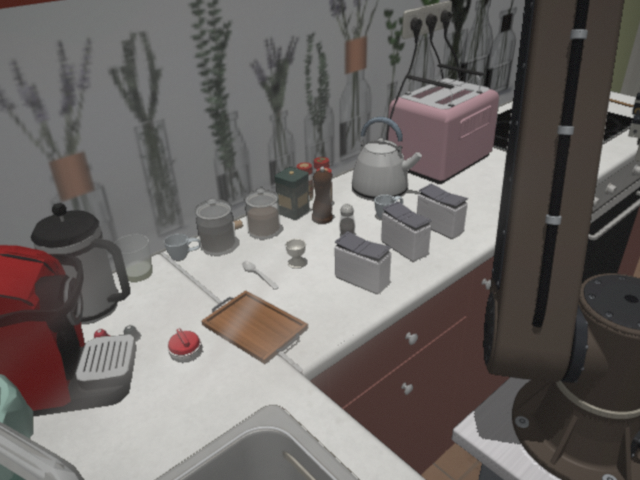

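The top view shows the tray at (237,257) and the tubs at (350,275), (423,268) and (485,270). Behind them are the egg cup (323,211), shaker (397,211) and mug (455,214), with the timer at (178,240). I'll zoom in to pick out the corners.

```bash
cat > h.py <<'E'
import numpy as np,cv2
from scipy.spatial.transform import Rotation as R
def ray(c,uv,z):
    K=c["intrinsics"];Rm=R.from_euler("xyz",c["orientation"],degrees=True).as_matrix()
    uv=np.atleast_2d(uv).astype(float)
    d=np.c_[(uv[:,0]-K[0,2])/K[0,0],-(uv[:,1]-K[1,2])/K[1,1],-np.ones(len(uv))]@Rm.T
    e=np.array(c["eye"]);return e+d*((z-e[2])/d[:,2])[:,None]
E
python3 - <<'E'
from plant import cams
import cv2,numpy as np
from h import *
c=cams.capture("top");p=c["pixels"]
hsv=cv2.cvtColor(p,cv2.COLOR_RGB2HSV)
cv2.imwrite("pics/crop.png",cv2.resize(p[190:310,320:520,::-1],None,fx=4,fy=4,interpolation=cv2.INTER_CUBIC))
for n,uv,z in(("tray",(237,257),.01),("a",(350,275),.095),("b",(423,268),.095),("c",(485,270),.095),("egg",(323,211),.04),("shk",(397,211),.05),("mug",(455,214),.05),("timer",(178,240),.03)):
    print(n,ray(c,uv,z).round(3))
for uv in((350,262),(425,250),(485,255),(488,255),(478,255),(470,280),(408,285),(350,285),(365,306)):print(uv,p[uv[1],uv[0]],hsv[uv[1],uv[0]])
# tray by wood colour
m=cv2.inRange(hsv,(5,60,60),(20,200,255));m[:, :190]=0;m[:,280:]=0;m[:200]=0;m[310:]=0
m=cv2.morphologyEx(m,cv2.MORPH_OPEN,np.ones((3,3)))
k=max(cv2.findContours(m,0,2)[0],key=cv2.contourArea);q=cv2.boxPoints(cv2.minAreaRect(k));w=ray(c,q,.014);print(q,w.round(3),w.mean(0))
E
```

```text
tray [[0.586 0.25  0.01 ]]
a [[ 0.54  -0.022  0.095]]
b [[ 0.562 -0.186  0.095]]
c [[ 0.563 -0.325  0.095]]
egg [[0.701 0.044 0.04 ]]
shk [[ 0.705 -0.133  0.05 ]]
mug [[ 0.703 -0.272  0.05 ]]
timer [[0.619 0.392 0.03 ]]
(350, 262) [103 103 106] [120   7 106]
(425, 250) [ 98  96 101] [132  13 101]
(485, 255) [86 85 90] [126  14  90]
(488, 255) [83 83 89] [120  17  89]
(478, 255) [86 87 90] [113  11  90]
(470, 280) [71 73 72] [75  7 73]
(408, 285) [75 75 75] [ 0  0 75]
(350, 285) [89 90 91] [105   6  91]
(365, 306) [181 182 176] [ 35   8 182]
[[204.69307 222.9307 ]
 [258.45544 217.55446]
 [265.901   292.00992]
 [212.13861 297.38617]] [[0.667 0.335 0.014]
 [0.686 0.203 0.014]
 [0.503 0.174 0.014]
 [0.485 0.301 0.014]] [0.58544288 0.25332472 0.014     ]
```

View pics/crop.png

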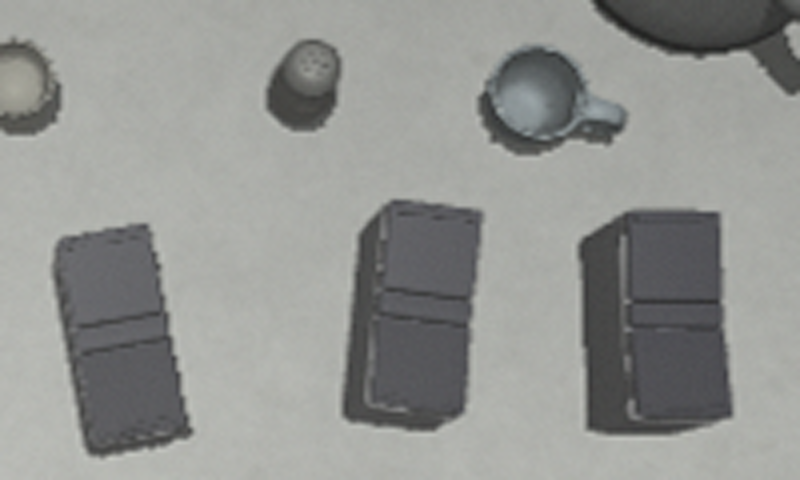

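The crop shows rib centres at (122,333), (427,306) and (675,313) in crop pixels, with the lid end mid-points beside them.

Run:
```python
from plant import cams
from h import *
c=cams.capture("top")
for n,a in dict(t1=[(122,333),(104,232),(139,441)],t2=[(427,306),(437,205),(415,409)],t3=[(675,313),(675,213),(680,416)]).items():
    a=np.array(a)/4+[320,190]-.375*0
    rib=ray(c,a[:1],.095)[0];e=ray(c,a[1:],.1)
    d=e[0]-e[1];print(n,rib.round(4),e.mean(0).round(4),np.linalg.norm(d).round(3),"axis deg",np.degrees(np.arctan2(d[1],d[0])).round(1))
w=cams.capture("wrist");print(w["intrinsics"],w["T_tool_cam"])
```

```text
t1 [ 0.5445 -0.0231  0.095 ] [ 0.5425 -0.0225  0.1   ] 0.119 axis deg 10.9
t2 [ 0.5661 -0.1942  0.095 ] [ 0.5653 -0.1927  0.1   ] 0.117 axis deg -6.5
t3 [ 0.5672 -0.3333  0.095 ] [ 0.5662 -0.333   0.1   ] 0.115 axis deg -0.5
[[418.34301428   0.         320.87087775]
 [  0.         418.34301428 238.14951996]
 [  0.           0.           1.        ]] [[-7.11842576e-04  9.58751685e-01  2.84244084e-01  7.69509957e-02]
 [ 9.99999669e-01  7.94427813e-04 -1.75260162e-04  7.65656379e-04]
 [-3.93842382e-04  2.84243865e-01 -9.58751933e-01 -1.39017044e-01]
 [ 0.00000000e+00  0.00000000e+00  0.00000000e+00  1.00000000e+00]]
```

```bash
cat >> h.py <<'E'
def go(s,x,y,z,yaw):
    y0=np.radians(s["eef_rot"][2]);p=np.array([x,y,z])-s["tcp_pos"]
    tx=np.array([np.cos(y0),np.sin(y0)]);ty=np.array([np.sin(y0),-np.cos(y0)])
    dy=(s["eef_rot"][2]-yaw+90)%180-90
    print("x %.4f y %.4f z %.4f spin %.4f"%(p[:2]@tx,p[:2]@ty,-p[2],np.radians(dy)))
E
python3 - <<'E'
from plant import sensors
from h import *
go(sensors.get_state(),.567,-.333,.2,-.5)
E
```

```text
x -0.4119 y 0.1623 z 0.0451 spin 0.3715
```

Call:
{"name": "drive_tool", "arguments": {"rows": [{"x": -0.06, "y": 0.024, "z": 0.005, "spin": 0.06, "fingers": 1}, {"x": -0.12, "y": 0.047, "z": 0.01, "spin": 0.12}, {"x": -0.17, "y": 0.068, "z": 0.02, "spin": 0.18}, {"x": -0.22, "y": 0.088, "z": 0.025, "spin": 0.23}, {"x": -0.27, "y": 0.107, "z": 0.03, "spin": 0.28}, {"x": -0.32, "y": 0.126, "z": 0.035, "spin": 0.33}, {"x": -0.37, "y": 0.146, "z": 0.04, "spin": 0.3715}, {"x": -0.412, "y": 0.162, "z": 0.045, "spin": 0.3715}, {"x": -0.412, "y": 0.162, "z": 0.045, "spin": 0.3715}, {"x": -0.412, "y": 0.162, "z": 0.045, "spin": 0.3715}]}}

```text
invalid input
```

Call:
{"name": "drive_tool", "arguments": {"rows": [{"x": -0.06, "y": 0.024, "z": 0.005, "spin": 0.06, "fingers": 1}, {"x": -0.12, "y": 0.047, "z": 0.01, "spin": 0.12, "fingers": 1}, {"x": -0.17, "y": 0.068, "z": 0.02, "spin": 0.18, "fingers": 1}, {"x": -0.22, "y": 0.088, "z": 0.025, "spin": 0.23, "fingers": 1}, {"x": -0.27, "y": 0.107, "z": 0.03, "spin": 0.28, "fingers": 1}, {"x": -0.32, "y": 0.126, "z": 0.035, "spin": 0.33, "fingers": 1}, {"x": -0.37, "y": 0.146, "z": 0.04, "spin": 0.37, "fingers": 1}, {"x": -0.412, "y": 0.162, "z": 0.045, "spin": 0.37, "fingers": 1}, {"x": -0.412, "y": 0.162, "z": 0.045, "spin": 0.37, "fingers": 1}, {"x": -0.412, "y": 0.162, "z": 0.045, "spin": 0.37, "fingers": 1}]}}

```text
time_s: 1.5
tcp_pos: [0.5671, -0.3333, 0.2004]
eef_rot: [180.0, -0.0, 179.6]
contact_force: [-0.7, -0.6, -0.0]
gripper_width: 0.0873
gripper_force: 0.0
```

```bash
cat >> h.py <<'E'
def wcam(s,w):
    T=np.eye(4);T[:3,:3]=R.from_euler("xyz",s["eef_rot"],degrees=True).as_matrix();T[:3,3]=s["tcp_pos"]
    M=T@w["T_tool_cam"];return dict(intrinsics=w["intrinsics"],eye=M[:3,3],orientation=R.from_matrix(M[:3,:3]).as_euler("xyz",degrees=True))
def proj(c,P):
    K=c["intrinsics"];Rm=R.from_euler("xyz",c["orientation"],degrees=True).as_matrix()
    q=(np.atleast_2d(P)-c["eye"])@Rm;return np.c_[K[0,2]-K[0,0]*q[:,0]/q[:,2],K[1,2]+K[1,1]*q[:,1]/q[:,2]]
def overlay(c,img,x,y,yaw,col=(0,0,255)):
    a=np.radians(yaw);Rz=np.array([[np.cos(a),-np.sin(a)],[np.sin(a),np.cos(a)]])
    for L,z in(((-7,7),.095),((-60,60),.088)):
        P=np.array([(L[0],-28),(L[1],-28),(L[1],28),(L[0],28)])/1000@Rz.T+[x,y]
        cv2.polylines(img,[np.rint(proj(c,np.c_[P,np.full(4,z)])).astype(int)],True,col,1)
E
python3 - <<'E'
from plant import sensors,cams
from h import *
s=sensors.get_state();w=cams.capture("wrist");c=wcam(s,w)
im=w["pixels"][:,:,::-1].copy();overlay(c,im,.567,-.333,-.5);cv2.imwrite("pics/w3.png",im)
print(proj(c,[[.567,-.333,.095]]))
E
```

```text
[[320.10976851 245.68907707]]
```

View pics/w3.png

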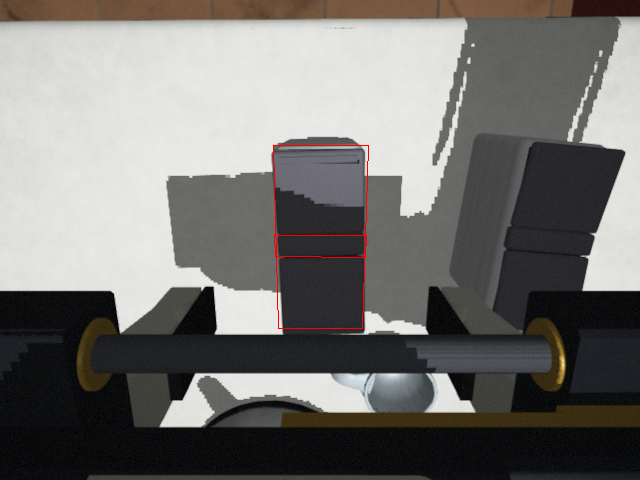

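The overlay matches the lid: rib from (277,235) to (365,256), centred between the fingers. Going down.

Call:
{"name": "drive_tool", "arguments": {"rows": [{"z": 0.05, "fingers": 1}, {"z": 0.09, "fingers": 1}, {"z": 0.12, "fingers": 1}, {"z": 0.135, "fingers": 1}, {"z": 0.135, "fingers": 1}, {"z": 0.135, "fingers": -1}, {"z": 0.135, "fingers": -1}, {"z": 0.135, "fingers": -1}, {"z": 0.135, "fingers": -1}, {"z": 0.135, "fingers": -1}], "newtons": 30}}

```text
invalid input
```

Call:
{"name": "drive_tool", "arguments": {"rows": [{"z": -0.01, "fingers": -1}, {"z": -0.025, "fingers": -1}, {"z": -0.03, "fingers": -1}, {"z": -0.03, "fingers": -1}, {"z": -0.03, "fingers": -1}, {"z": -0.03, "fingers": -1}]}}

```text
invalid input
```

Call:
{"name": "drive_tool", "arguments": {"rows": [{"x": 0, "y": 0, "spin": 0, "z": 0.05, "fingers": 1}, {"x": 0, "y": 0, "spin": 0, "z": 0.09, "fingers": 1}, {"x": 0, "y": 0, "spin": 0, "z": 0.12, "fingers": 1}, {"x": 0, "y": 0, "spin": 0, "z": 0.135, "fingers": 1}, {"x": 0, "y": 0, "spin": 0, "z": 0.135, "fingers": 1}, {"x": 0, "y": 0, "spin": 0, "z": 0.135, "fingers": -1}, {"x": 0, "y": 0, "spin": 0, "z": 0.135, "fingers": -1}, {"x": 0, "y": 0, "spin": 0, "z": 0.135, "fingers": -1}, {"x": 0, "y": 0, "spin": 0, "z": 0.135, "fingers": -1}, {"x": 0, "y": 0, "spin": 0, "z": 0.135, "fingers": -1}], "newtons": 30}}

```text
time_s: 2.8
tcp_pos: [0.5675, -0.3334, 0.0661]
eef_rot: [-180.0, 0.0, 179.6]
contact_force: [-0.6, 1.1, 4.8]
gripper_width: 0.0563
gripper_force: 29.8
```

Call:
{"name": "drive_tool", "arguments": {"rows": [{"x": 0, "y": 0, "spin": 0, "z": -0.01, "fingers": -1}, {"x": 0, "y": 0, "spin": 0, "z": -0.025, "fingers": -1}, {"x": 0, "y": 0, "spin": 0, "z": -0.03, "fingers": -1}, {"x": 0, "y": 0, "spin": 0, "z": -0.03, "fingers": -1}, {"x": 0, "y": 0, "spin": 0, "z": -0.03, "fingers": -1}, {"x": 0, "y": 0, "spin": 0, "z": -0.03, "fingers": -1}]}}

```text
time_s: 3.55
tcp_pos: [0.5669, -0.3333, 0.0951]
eef_rot: [180.0, -0.0, 179.6]
contact_force: [-0.2, -0.3, -6.0]
gripper_width: 0.0556
gripper_force: 29.8
```

6.0 N, about 0.6 kg, so this is the full tub. I'll raise it clear of the others and check the weight again.

Call:
{"name": "drive_tool", "arguments": {"rows": [{"x": 0, "y": 0, "spin": 0, "z": -0.03, "fingers": -1}, {"x": 0, "y": 0, "spin": 0, "z": -0.07, "fingers": -1}, {"x": 0, "y": 0, "spin": 0, "z": -0.11, "fingers": -1}, {"x": 0, "y": 0, "spin": 0, "z": -0.12, "fingers": -1}, {"x": 0, "y": 0, "spin": 0, "z": -0.12, "fingers": -1}]}}

```text
time_s: 4.18
tcp_pos: [0.567, -0.3331, 0.2149]
eef_rot: [180.0, 0.0, 179.6]
contact_force: [0.4, -0.3, -6.6]
gripper_width: 0.0564
gripper_force: 29.8
```

Run:
```python
from plant import sensors,cams
from h import *
f=[]
for i in range(3): f.append(sensors.get_state()["contact_force"][2]);cams.capture("wrist")
print(f);go(sensors.get_state(),.5855,.2533,.215,9.8)
```

```text
[np.float64(-6.580874929602213), np.float64(-6.127870554883418), np.float64(-6.883209193746393)]
x -0.0149 y 0.5863 z -0.0019 spin -0.1785
```

Call:
{"name": "drive_tool", "arguments": {"rows": [{"x": 0, "y": 0.02, "spin": 0, "z": 0, "fingers": -1}, {"x": 0, "y": 0.06, "spin": 0, "z": 0, "fingers": -1}, {"x": 0, "y": 0.11, "spin": -0.02, "z": 0, "fingers": -1}, {"x": 0, "y": 0.16, "spin": -0.04, "z": 0, "fingers": -1}, {"x": 0, "y": 0.21, "spin": -0.06, "z": 0, "fingers": -1}, {"x": 0, "y": 0.26, "spin": -0.08, "z": 0, "fingers": -1}, {"x": 0, "y": 0.31, "spin": -0.1, "z": 0, "fingers": -1}, {"x": 0, "y": 0.36, "spin": -0.12, "z": 0, "fingers": -1}, {"x": 0, "y": 0.4, "spin": -0.14, "z": 0, "fingers": -1}, {"x": 0, "y": 0.42, "spin": -0.15, "z": 0, "fingers": -1}]}}

```text
time_s: 5.58
tcp_pos: [0.5694, 0.0891, 0.2147]
eef_rot: [-180.0, -0.1, -171.7]
contact_force: [-0.9, -1.8, -5.6]
gripper_width: 0.0562
gripper_force: 29.8
```

Call:
{"name": "drive_tool", "arguments": {"rows": [{"x": -0.015, "y": 0.04, "spin": -0.02, "z": 0, "fingers": -1}, {"x": -0.03, "y": 0.08, "spin": -0.03, "z": 0, "fingers": -1}, {"x": -0.037, "y": 0.12, "spin": -0.03, "z": 0, "fingers": -1}, {"x": -0.039, "y": 0.15, "spin": -0.03, "z": 0, "fingers": -1}, {"x": -0.039, "y": 0.162, "spin": -0.03, "z": 0, "fingers": -1}, {"x": -0.039, "y": 0.162, "spin": -0.03, "z": 0, "fingers": -1}, {"x": -0.039, "y": 0.162, "spin": -0.03, "z": 0, "fingers": -1}]}}

```text
time_s: 6.45
tcp_pos: [0.5856, 0.2516, 0.2153]
eef_rot: [-180.0, -0.0, -170.1]
contact_force: [-0.8, -0.4, -6.5]
gripper_width: 0.056
gripper_force: 29.8
```

Run:
```python
from plant import sensors,cams
from h import *
s=sensors.get_state();print(s["tcp_pos"],s["eef_rot"][2],s["contact_force"]);go(s,.5855,.2533,.073,9.8)
c=cams.capture("top");cv2.imwrite("pics/t2.png",cv2.resize(c["pixels"][180:330,150:350,::-1],None,fx=4,fy=4))
```

```text
[0.58559143 0.25158664 0.21534957] -170.12958810156923 [-0.78254597 -0.36735665 -6.505986  ]
x -0.0002 y 0.0017 z 0.1423 spin 0.0012
```

View pics/t2.png

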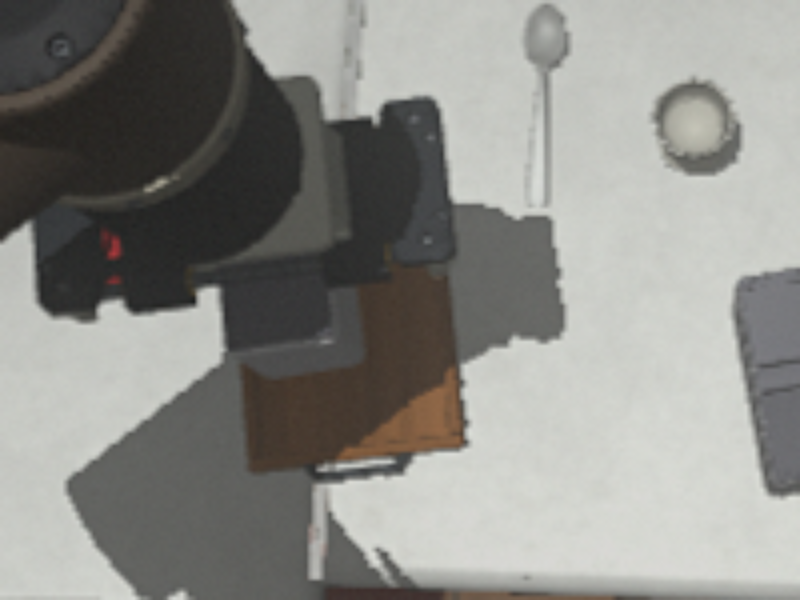

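The tub hangs over the tray with its long axis parallel to it, lid near (275,325) in the crop. Lowering.

Call:
{"name": "drive_tool", "arguments": {"rows": [{"x": 0, "y": 0.002, "spin": 0, "z": 0.04, "fingers": -1}, {"x": 0, "y": 0.002, "spin": 0, "z": 0.08, "fingers": -1}, {"x": 0, "y": 0.002, "spin": 0, "z": 0.115, "fingers": -1}, {"x": 0, "y": 0.002, "spin": 0, "z": 0.13, "fingers": -1}, {"x": 0, "y": 0.002, "spin": 0, "z": 0.137, "fingers": -1}, {"x": 0, "y": 0.002, "spin": 0, "z": 0.141, "fingers": -1}, {"x": 0, "y": 0.002, "spin": 0, "z": 0.142, "fingers": -1}, {"x": 0, "y": 0.002, "spin": 0, "z": 0.142, "fingers": -1}]}}

```text
time_s: 7.5
tcp_pos: [0.5858, 0.2548, 0.0744]
eef_rot: [180.0, 0.1, -170.1]
contact_force: [-0.7, -0.6, -5.7]
gripper_width: 0.0561
gripper_force: 29.8
```

Call:
{"name": "drive_tool", "arguments": {"rows": [{"x": 0, "y": 0, "spin": 0, "z": 0.001, "fingers": -1}, {"x": 0, "y": 0, "spin": 0, "z": 0.002, "fingers": -1}, {"x": 0, "y": 0, "spin": 0, "z": 0.003, "fingers": -1}, {"x": 0, "y": 0, "spin": 0, "z": 0.003, "fingers": -1}]}}

```text
time_s: 8.0
tcp_pos: [0.5856, 0.2546, 0.0721]
eef_rot: [180.0, 0.1, -170.1]
contact_force: [-4.7, 0.1, 6.6]
gripper_width: 0.0563
gripper_force: 29.7
```

Call:
{"name": "drive_tool", "arguments": {"rows": [{"x": 0, "y": 0, "spin": 0, "z": -0.001, "fingers": 1}, {"x": 0, "y": 0, "spin": 0, "z": -0.001, "fingers": 1}, {"x": 0, "y": 0, "spin": 0, "z": -0.001, "fingers": 1}, {"x": 0, "y": 0, "spin": 0, "z": -0.001, "fingers": 1}, {"x": 0, "y": 0, "spin": 0, "z": -0.02, "fingers": 1}, {"x": 0, "y": 0, "spin": 0, "z": -0.06, "fingers": 1}, {"x": 0, "y": 0, "spin": 0, "z": -0.1, "fingers": 1}, {"x": 0, "y": 0, "spin": 0, "z": -0.13, "fingers": 1}, {"x": 0, "y": 0, "spin": 0, "z": -0.13, "fingers": 1}, {"x": 0, "y": 0, "spin": 0, "z": -0.13, "fingers": 1}]}}

```text
time_s: 9.25
tcp_pos: [0.5851, 0.2543, 0.2]
eef_rot: [180.0, -0.0, -170.1]
contact_force: [-0.7, -0.2, -0.6]
gripper_width: 0.0878
gripper_force: 0.0
```

Run:
```python
from plant import sensors,cams
from h import *
s=sensors.get_state();w=cams.capture("wrist");c=wcam(s,w);print(s["tcp_pos"],s["eef_rot"],s["contact_force"])
c0=dict(c);c0["eye"]=c["eye"]-[0,0,.006]
im=w["pixels"][:,:,::-1].copy();overlay(c0,im,.5856,.2546,9.9);cv2.imwrite("pics/w4.png",im)
```

```text
[0.58507404 0.25433175 0.19997787] [ 1.79996777e+02 -3.96079701e-02 -1.70113033e+02] [-0.74267372 -0.24757936 -0.57867905]
```

View pics/w4.png

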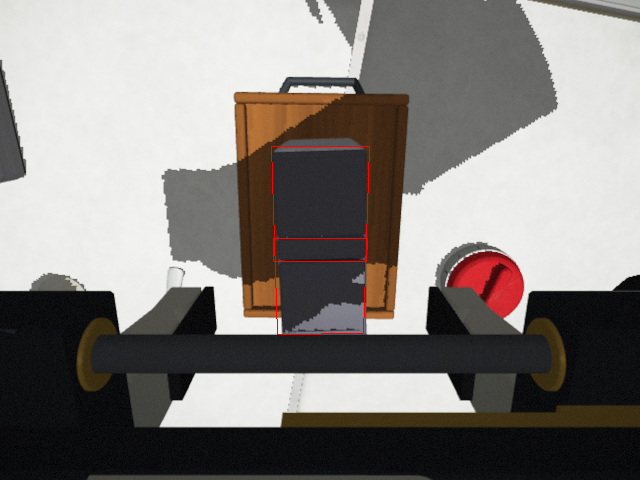

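The tub stands in the tray, lid (275..368, 147..334), well inside the rim at columns 237..405. Next I'll close the jaws and press the end on the tool's +x side.

Call:
{"name": "drive_tool", "arguments": {"rows": [{"x": 0.048, "y": 0, "spin": 0, "z": 0, "fingers": -1}, {"x": 0.048, "y": 0, "spin": 0, "z": 0, "fingers": -1}, {"x": 0.048, "y": 0, "spin": 0, "z": 0.03, "fingers": -1}, {"x": 0.048, "y": 0, "spin": 0, "z": 0.06, "fingers": -1}, {"x": 0.048, "y": 0, "spin": 0, "z": 0.069, "fingers": -1}, {"x": 0.048, "y": 0, "spin": 0, "z": 0.073, "fingers": -1}, {"x": 0.048, "y": 0, "spin": 0, "z": 0.077, "fingers": -1}, {"x": 0.048, "y": 0, "spin": 0, "z": 0.08, "fingers": -1}, {"x": 0.048, "y": 0, "spin": 0, "z": 0.08, "fingers": -1}, {"x": 0.048, "y": 0, "spin": 0, "z": 0.08, "fingers": -1}]}}

```text
time_s: 10.55
tcp_pos: [0.5388, 0.2466, 0.1216]
eef_rot: [180.0, 0.1, -170.1]
contact_force: [0.3, -0.2, 6.6]
gripper_width: 0.0005
gripper_force: 2.6
```

Call:
{"name": "drive_tool", "arguments": {"rows": [{"x": 0, "y": 0, "spin": 0, "z": 0.001, "fingers": -1}, {"x": 0, "y": 0, "spin": 0, "z": 0.002, "fingers": -1}, {"x": 0, "y": 0, "spin": 0, "z": 0.003, "fingers": -1}, {"x": 0, "y": 0, "spin": 0, "z": 0.003, "fingers": -1}, {"x": 0, "y": 0, "spin": 0, "z": 0.003, "fingers": -1}]}}

```text
time_s: 11.18
tcp_pos: [0.5387, 0.2466, 0.1197]
eef_rot: [180.0, 0.1, -170.1]
contact_force: [-4.8, -0.4, 16.4]
gripper_width: 0.0007
gripper_force: 7.9
```

The measured height (0.1197, stop expected at 0.120) and 16 N show a firm stop. Now the other end.

Call:
{"name": "drive_tool", "arguments": {"rows": [{"x": 0, "y": 0, "spin": 0, "z": -0.03, "fingers": -1}, {"x": -0.05, "y": 0, "spin": 0, "z": -0.03, "fingers": -1}, {"x": -0.096, "y": 0, "spin": 0, "z": -0.03, "fingers": -1}, {"x": -0.096, "y": 0, "spin": 0, "z": -0.02, "fingers": -1}, {"x": -0.096, "y": 0, "spin": 0, "z": -0.012, "fingers": -1}, {"x": -0.096, "y": 0, "spin": 0, "z": -0.008, "fingers": -1}, {"x": -0.096, "y": 0, "spin": 0, "z": -0.004, "fingers": -1}, {"x": -0.096, "y": 0, "spin": 0, "z": -0.002, "fingers": -1}, {"x": -0.096, "y": 0, "spin": 0, "z": 0, "fingers": -1}, {"x": -0.096, "y": 0, "spin": 0, "z": 0, "fingers": -1}]}}

```text
time_s: 12.42
tcp_pos: [0.633, 0.2627, 0.1199]
eef_rot: [180.0, 0.1, -170.1]
contact_force: [-5.0, -3.4, 12.9]
gripper_width: 0.0005
gripper_force: 6.3
```

Call:
{"name": "drive_tool", "arguments": {"rows": [{"x": 0, "y": 0, "spin": 0, "z": 0.001, "fingers": -1}, {"x": 0, "y": 0, "spin": 0, "z": 0.001, "fingers": -1}, {"x": 0, "y": 0, "spin": 0, "z": 0.001, "fingers": -1}]}}

```text
time_s: 12.8
tcp_pos: [0.6334, 0.2629, 0.1199]
eef_rot: [180.0, 0.2, -170.0]
contact_force: [-4.8, -3.4, 16.7]
gripper_width: 0.0001
gripper_force: 8.3
```

Call:
{"name": "drive_tool", "arguments": {"rows": [{"x": 0, "y": 0, "spin": 0, "z": -0.03, "fingers": -1}, {"x": 0, "y": 0, "spin": 0, "z": -0.08, "fingers": -1}, {"x": 0.05, "y": 0.0, "spin": 0, "z": -0.12, "fingers": -1}, {"x": 0.1, "y": 0, "spin": 0, "z": -0.12, "fingers": -1}, {"x": 0.13, "y": -0.05, "spin": 0, "z": -0.12, "fingers": -1}, {"x": 0.13, "y": -0.1, "spin": 0, "z": -0.12, "fingers": -1}, {"x": 0.13, "y": -0.15, "spin": 0, "z": -0.12, "fingers": -1}, {"x": 0.13, "y": -0.2, "spin": 0, "z": -0.12, "fingers": -1}, {"x": 0.13, "y": -0.2, "spin": 0, "z": -0.12, "fingers": -1}]}}

```text
time_s: 13.92
tcp_pos: [0.539, 0.0409, 0.2367]
eef_rot: [180.0, 0.0, -170.3]
contact_force: [-0.1, 0.5, -0.3]
gripper_width: 0.0004
gripper_force: 0.0
```

Run:
```python
from plant import sensors,cams
from h import *
s=sensors.get_state();print(s["time_s"],s["tcp_pos"],s["contact_force"])
c=cams.capture("scene");cv2.imwrite("pics/s5.png",cv2.resize(c["pixels"][180:380,180:480,::-1],None,fx=2.6,fy=2.6,interpolation=cv2.INTER_CUBIC))
```

```text
13.925 [0.53901569 0.04092312 0.23673809] [-0.09888591  0.52604162 -0.33336286]
```

View pics/s5.png

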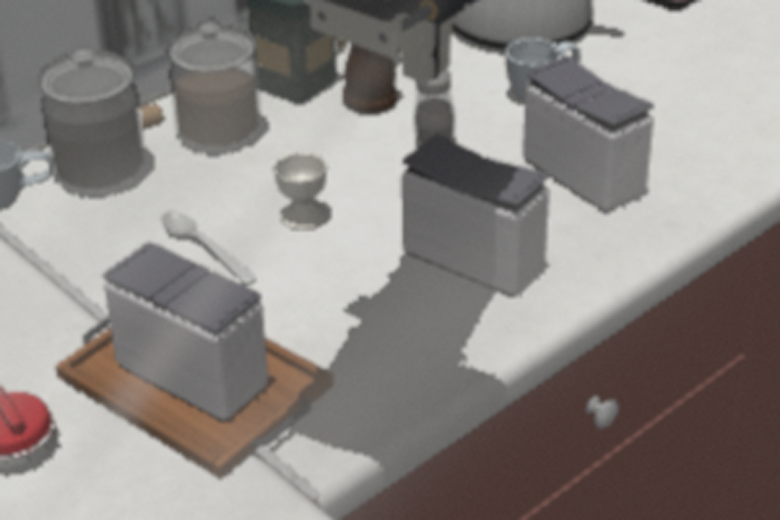

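The tub in the tray, at (185,330), has a flat lid. The other two stand where they were, with flaps raised. The last move left nothing in contact, so I'm handing it in.

```bash
python3 -c "
from plant import r
print(r.close_job())"
```

```text
the job is handed in; nothing more can be done
None
```

The full tub, about 0.6 kg by feel, stands upright in the tray with both lid ends pressed to their stops; I lifted only that tub, since its weight alone settled it, left the other two untouched with their flaps raised, and handed the job in at about 14 s; no verdict was shown.

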